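# Close and latch a leaf drill jig over its blank

### The arm

A 6-joint arm with a two-finger parallel gripper is mounted at the origin on the work surface. World frame = base frame: x ahead of the robot, y to its left, z up, the work surface at z = 0. Lengths are in mm, angles in rad, forces in N, time in s.
With the tool pointing down it reaches from about 400 to 825 mm from the base axis. Payload 7 kg.
Tool frame: the origin (TCP) lies at the very end of the fingers, on their centre line; the grasp point (between the pads) lies 19 mm behind it (robot.grip_depth is the z of the grasp point in the tool frame, in mm); z points along the fingers, y is the line along which they close (so a half turn about z gives the same grasp; the last joint's range is limited). The gripper opens to 85 mm and grips with 20 to 120 N. Pads are 22 mm wide; open, the fingers measure 114 mm over their backs; the gripper's body (76 mm by 85 mm) begins 54 mm behind the grasp point. The pads swing forward as they close: fully open they stand 13 mm farther back than shut.
Start: joints at [-0.975, 0.359, 0.012, 0, -1.224, -0.288], TCP at [204.473, -643.262, 231.302] pointing down, gripper open.
Joint ranges: [-3.07, 3.07], [-1.43, 2.12], [-1.02, 1.25], [-3.03, 1.67], [-3.05, -0], [-3.03, 3.03]. Speed limits (rad/s): [2.39, 2.39, 3.01, 3.14, 3.14, 3.14].

### API

Orientations are given as [roll, pitch, yaw] about the fixed x, y, z axes, in that order (R = Rz(yaw) Ry(pitch) Rx(roll)).
In Python, from bench import get_state, vision, ticket, robot gives the robot as it stands.
- The arm moves only by the tool carry_out, never from a script. Its argument "deltas" is text: rows parted by semicolons, each of 7 numbers parted by spaces: the finger opening in m, from 0 to 0.0854, then the shift along the tool's x, y, z in m, then the turn, a rotation vector about the tool's x, y, z in rad. A call has 1 to 20 rows; each row shifts and turns the commanded pose from where the row before left it, along the tool's axes as they then stand; what a row does not reach is not made up. A row lasts 1/8 s, in which the tool goes at most 62.5 mm and 10.7 degrees, less where a joint would pass 70% of its speed; a pose out of reach is approached as far as the arm can. A call is refused whole if a number of a shift passes 0.0625 or a number of a turn 0.188, either way. A call with a gripper value outside its range is refused whole. The fingers move at their own pace and stop on an object; the grip force is fixed at half the most. Time passes only in rows, so rows that do not move let the fingers close. It gives the time, the measured TCP pose, the force, the opening and the grip force at its end, in the units of the state.
- get_state(): the state, without advancing time (a new reading comes with each control period).
- vision.camera(name): name is "scene" or "top" or "wrist"; returns the picture (400x640x3 uint8, red, green, blue); there is no depth.
- vision.camera_model(name): a dict with "fov_y" (degrees; the focal length in pixels is half the picture's height over the tangent of half this angle, whatever the lens; pixels are square), "cx", "cy" (the principal point, pixels), "origin" and "attitude" of the camera in the world; the wrist camera has in their place "tool_from_camera" (4x4, takes a point from camera to tool coordinates, whose origin is the TCP and whose axes are the flange's). Camera axes: x right, y down, z forward; pixel columns grow to the right and rows downward; lengths in mm; the calibration is good to about 2 mm. The wrist camera is an equidistant fisheye: a pixel r from the principal point sees the ray r / f radians off the axis. A picture is of the moment at which its call begins: read the wrist's pose just before it. camera_model takes no time and is no camera call.
- ticket.close_job(): hands the job in; it is judged then, once.
The state is a dict: "t": time; "joint_positions": joint angles; "qd": joint speeds; "effort": joint torques, N m; "tcp_pos": TCP position; "eef_rot": TCP orientation; "contact_force": force on the tool from outside, world axes, zero at the start; "ft_torque": the same for the moment, N m; "grip_width": opening from 0.0 (shut) to 1.0 (fully open); "grip_force": force on a finger pad.
Only numpy, scipy, OpenCV 4.12 (cv2) and the standard library are available. Lean on these libraries where they do the work, as an engineer would, in place of code of your own. Each camera call takes 0.05 s, during which the arm holds its last target. There are 200 camera calls.

### The job

The drill jig stands open with a copper blank in its nest. Push the grey leaf over on its hinge until it lies fully shut over the blank, without letting it slam, then gently push the blue-knobbed latch upright so that its hook stands fully home over the edge of the leaf. Only push with the fingers: do not pinch the leaf or the latch, do not lift or shift the blank, leave everything else on the bench where it is, and finish with the fingers clear.

Things in the scene. Friction and masses are not known exactly. Their poses are not given: they have to be found in the camera images.
- jig: fixed drill jig on a black sub-plate 220 x 150 x 16 mm. Origin: centre of the plate's underside, on the bench. Its own +x runs from latch end to hinge end, y along the hinge, z up; place and yaw vary. In its frame: hinge pin along y at x +62, z 66 mm; latch pivot at x -85, z 34 mm; landing posts for the leaf at x -55, y +-36 mm
- leaf (a joint): angle of the hinged leaf, rad: 0 = shut and level, pi/2 = upright; 1.75 to 2.0 at the start (leaning back past upright, away from the latch), stop at 2.15. The hinge is stiff: the leaf stays where it is left; pushing takes 1 to 5 N at 100 mm from the hinge. Its shut stop gives slightly: about 15 N per mm there
- leaf_hinge (a point): middle of the hinge pin; the leaf turns about the jig's y axis through here. The leaf is a grey plate 10 mm thick (5 mm either side of the plane through the pin), 96 mm wide, reaching from 15 to 130 mm from the pin. Its underside, which faces the latch while the leaf stands open, is a 4 mm steel wear plate (part of the 10 mm): not to be gripped
- leaf_edge (a point): middle of the leaf's free edge, half-way through its thickness, 130 mm from the hinge. The leaf's outer face has four brass drill bushings, 2.5 mm proud, 44 to 80 mm from the hinge; it looks away from the latch when the leaf stands open and is on top, 71 mm above the bench, when shut
- latch (a joint): angle of the latch lever, rad: 0 = upright at its stop, hook over the leaf's free edge; at the start it leans 0.7 to 1.1 outward, to the jig's -x side, stop at 1.3. It stays where it is left; pushing takes 1 to 2 N at the knob; the upright stop is springy, about 5 N per mm there. It turns about the jig's y axis through its pivot; steel bar 12 x 18 mm with a ball knob on top
- latch_pivot (a point): pivot of the latch, between two ears, 34 mm above the bench
- latch_knob (a point): centre of the latch's blue ball knob, 26 mm across, 95 mm from the pivot
- blank: loose copper-coloured blank 70 x 56 x 27 mm lying in the nest between pins; origin: centre of its underside, 32 mm above the bench; its top is 2 mm below the shut leaf
- blank_next: a second, loose copper-coloured blank 70 x 56 x 27 mm lying on the bench beside the jig; bystander. Origin: centre of its underside
- coupler_a: loose upright steel hex coupler, 24 mm across flats, 44 mm tall with a 14 mm stud to 80 mm; bystander. Origin: centre of its underside
- coupler_b: the same as coupler_a; bystander
- wrench: loose steel open-end wrench, 150 mm long, lying flat along its own x; bystander
- hex_key: loose black hex key, legs 90 and 28 mm, 6 mm thick, lying flat, long leg along its own x; bystander
- oil: loose yellow oil bottle with a red cap, 52 mm across, 150 mm tall, upright; bystander. Origin: centre of its underside
- chip_brush: loose brush, 170 mm long, lying flat along its own x; bystander
There are look-alikes about, which are no part of the job. Leave any green or purple look-alike of the blank alone.

How it is judged (in metres and radians):
On the way, in this order (a step that is already met when the one before it is completed fails the run):
1. the leaf lies shut over the blank (value of joint leaf below 0.05 rad), for 0.2 s.
2. the latch stands upright, hook over the leaf's edge (value of joint latch below 0.08 rad and value of joint leaf below 0.05 rad), for 0.2 s.
At the end, for the whole second after the job is handed in: the leaf is shut (within 0.05 rad), the latch is upright (within 0.08 rad), and the blank still lies in its nest (within 6 mm of the middle) (all of step 2 and horizontal distance between blank and jig below 0.006 m and z of blank in the frame of jig below 0.036 m); the robot touches nothing.
It fails at once if the leaf was slammed (closing faster than 3 rad/s) (velocity of joint leaf below -3 rad/s).
It fails at once if the leaf was pinched (over 8 N of the fingers on its underside), or the latch was pinched or forced (over 38 N between it and the fingers) (contact force between the fingers and leaf_c3 above 8 N or contact force between the fingers and latch above 38 N).
It fails at once if the latch was put up while the leaf was still open (value of joint latch below 0.3 rad and value of joint leaf above 0.2 rad).
It fails at once if the blank was lifted or shifted in its nest (over 6 mm) (distance of blank from where it was at the start of the episode above 0.006 m).
It fails at once if something else on the bench was lifted or moved (over 15 mm) (distance of any of blank_next, coupler_a, coupler_b, wrench, hex_key, oil, chip_brush from where it was at the start of the episode above 0.015 m).
It also fails if it takes over 56 s, if anything falls off the work surface, if the arm or the gripper's body presses on something with over 40 N, if the wrist force passes 120 N, or if a joint passes its speed limit or range.

## Working session

There is one attempt and no reset: what is moved stays moved. The work goes in short steps, Python scripts to look and compute and a tool call to move; the robot and the scene stay as the last step left them, time stands still between calls to the robot, and variables do not carry over. Pictures are saved under pics/ and viewed, at most 10 in all, crops included, and the job is handed in when it is done.

Besides the shell and the picture viewer there is one more tool, called after ">>>" as name(argument=value, ...) on one line, values as JSON. carry_out: Moves the arm, as the interface text tells. Its arguments: {"type":"object","properties":{"deltas":{"type":"string"}},"required":["deltas"]}

```bash
mkdir -p pics; ls; python3 - <<'E'
from bench import get_state, vision, robot
import cv2,json
for n in ("scene","top"):
    cv2.imwrite(f"pics/{n}0.png",vision.camera(n)[:,:,::-1]); print(n,vision.camera_model(n))
print(vision.camera_model("wrist"))
print(get_state(), robot.grip_depth)
E
```

```text
pics
scene {'fov_y': 47.95503311480583, 'cx': 314.38159535245524, 'cy': 200.40178151253798, 'origin': array([1207.57840963, -641.94863895,  933.93521924]), 'attitude': array([-2.30821754,  0.01640214,  0.79441709])}
top {'fov_y': 48.75524999551462, 'cx': 325.01990358434256, 'cy': 196.4127393418604, 'origin': array([ 351.94929802,   11.0535869 , 1503.76053856]), 'attitude': array([-3.00933124, -0.02726801, -1.55605706])}
{'fov_y': 65.70646984690485, 'cx': 317.50563981480434, 'cy': 194.04323004117424, 'tool_from_camera': array([[ 1.00206296e-04, -9.56138357e-01, -2.92915401e-01,
         7.57368453e+01],
       [ 9.99999935e-01, -5.68422380e-06,  3.60654284e-04,
        -1.95375476e-01],
       [-3.46500391e-04, -2.92915418e-01,  9.56138294e-01,
        -1.43489240e+02],
       [ 0.00000000e+00,  0.00000000e+00,  0.00000000e+00,
         1.00000000e+00]])}
{'t': 0.1, 'joint_positions': array([-9.74889991e-01,  3.59341626e-01,  1.11379318e-02, -2.78742698e-04,
       -1.22409576e+00, -2.88112861e-01]), 'qd': array([-1.49734173e-03, -1.37602507e-03,  2.54933286e-03,  1.82592465e-03,
        8.28397497e-05, -3.73109677e-04]), 'effort': array([-2.31719612e-03, -5.84763837e+01,  2.94107723e+01,  6.95448250e+00,
       -3.20497937e-03, -1.52289999e-05]), 'tcp_pos': array([ 204.33738927, -642.87590756,  230.4402265 ]), 'eef_rot': array([ 3.14007702e+00, -1.75891496e-04, -2.83389396e+00]), 'contact_force': array([ 0.33633949,  0.18708689, -1.00540464]), 'ft_torque': array([ 0.00747577, -0.03567892, -0.03320488]), 'grip_force': 0.0, 'grip_width': 1.0010592433252268} -18.700000000000003
```

View pics/scene0.png

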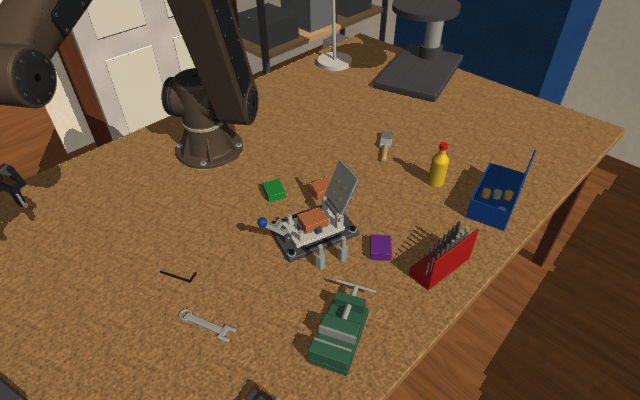

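View pics/top0.png

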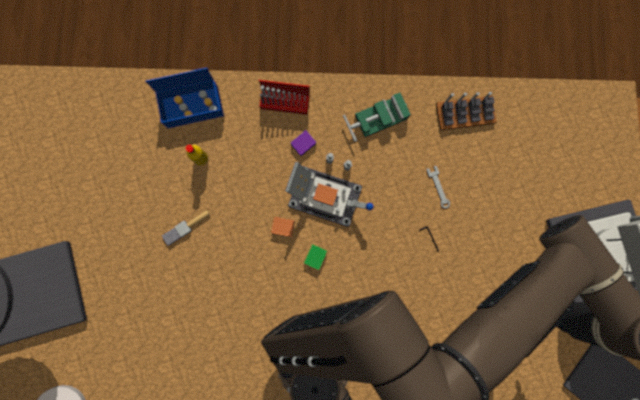

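The scene view shows the jig at about (315,225): leaf leaning right at (342,188), blue knob at (262,222) and the blank at (313,220). In the top view the jig is at (325,195), knob (369,206), leaf (300,180). Both copper blocks fit the blank's description. The one at top (325,195) lies in the nest, so it is the blank. The one at (283,228) on the bench is blank_next. I'll enlarge both views to confirm that and to pick points.

```bash
python3 - <<'E'
import cv2,numpy as np
a=cv2.imread("pics/scene0.png")[150:280,240:380]; b=cv2.imread("pics/top0.png")[145:245,265:385]
cv2.imwrite("pics/c_scene.png",cv2.resize(a,None,fx=4.5,fy=4.5,interpolation=cv2.INTER_CUBIC))
cv2.imwrite("pics/c_top.png",cv2.resize(b,None,fx=6,fy=6,interpolation=cv2.INTER_CUBIC))
E
```

```text
(no output)
```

View pics/c_scene.png

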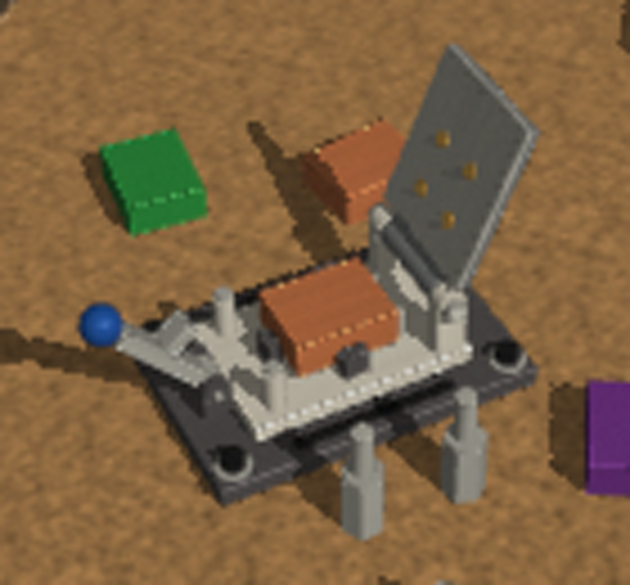

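View pics/c_top.png

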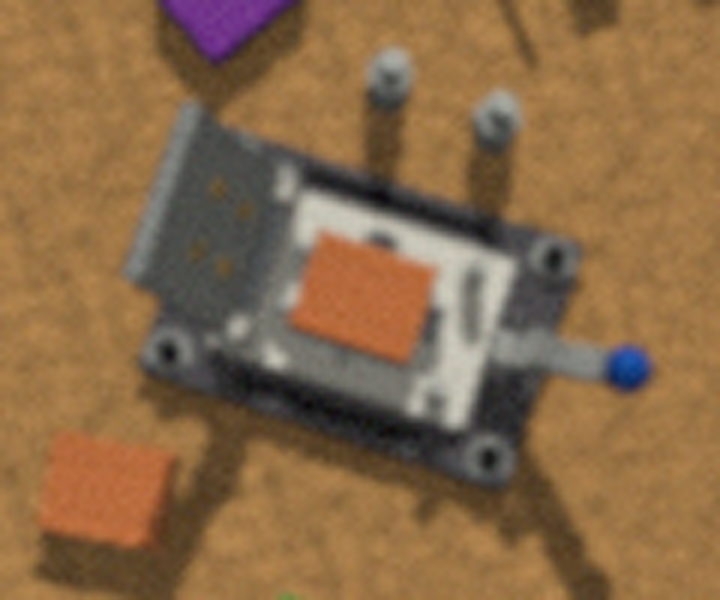

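```bash
cat > cal.py <<'E'
import numpy as np
from scipy.spatial.transform import Rotation as R
from scipy.optimize import least_squares
from bench import vision
def proj(n,P):
    m=vision.camera_model(n); f=200/np.tan(np.radians(m['fov_y'])/2)
    A=R.from_euler('xyz',m['attitude']).as_matrix()
    p=(np.atleast_2d(P)-m['origin'])@A
    return np.c_[m['cx']+f*p[:,0]/p[:,2], m['cy']+f*p[:,1]/p[:,2]]
def world(q,P):
    P=np.atleast_2d(P); c,s=np.cos(q[2]),np.sin(q[2])
    return np.c_[q[0]+c*P[:,0]-s*P[:,1], q[1]+s*P[:,0]+c*P[:,1], P[:,2]]
knob=lambda a:[-85-95*np.sin(a),0,34+95*np.cos(a)]
edge=lambda t,y,r=130,n=0:[62-r*np.cos(t)+n*np.sin(t),y,66+r*np.sin(t)+n*np.cos(t)]
E
python3 - <<'E'
from cal import *
def pts(q): return [[-110,-75,16],[-110,75,16],[110,75,16],knob(q[4]),edge(q[3],-48),edge(q[3],48),[0,0,59]], [[-110,-75,16],[110,-75,16],knob(q[4]),edge(q[3],48),edge(q[3],-48),[0,0,59]]
T=(np.array([[580,255],[508,487],[143,365],[628,368],[194,105],[139,277],[364,296]])+.5)/6-.5+[265,145]
S=(np.array([[220,488],[537,370],[101,325],[453,45],[537,133],[328,306]])+.5)/4.5-.5+[240,150]
def res(q):
    t,s=pts(q); return np.r_[(proj("top",world(q,t))-T).ravel(),(proj("scene",world(q,s))-S).ravel()]
r=least_squares(res,[550,0,1.4,1.85,.9],x_scale=[100,100,1,1,1],loss='soft_l1'); q=r.x
print(q,np.round(res(q).reshape(-1,2),2)); np.save("q.npy",q)
print(np.linalg.norm(q[:2]))
# bench items: ground-ish centre points, top view: couplers, brush, blank_next, green, purple
m=vision.camera_model("top")
for n,uv,z in [("cA",(390,75),80),("cB",(497,118),80),("next",(105,490),27),("purple",(215,10),27)]:
    u=(np.array(uv)+.5)/6-.5+[265,145]
    w=least_squares(lambda p:(proj("top",[[p[0],p[1],z]])-u).ravel(),[550,0]).x
    c,s=np.cos(q[2]),np.sin(q[2]); d=w-q[:2]; print(n,w,"jig",c*d[0]+s*d[1],-s*d[0]+c*d[1])
E
```

```text
[554.27723966 -27.88178546   1.26002406   1.96496188   0.69574967] [[ 1.62 -2.01]
 [-0.08  0.85]
 [-0.87  0.28]
 [ 0.23  0.22]
 [ 0.24 -0.87]
 [-1.05  0.04]
 [ 0.53 -0.33]
 [-0.15  1.01]
 [ 0.66 -0.48]
 [ 0.01 -0.25]
 [-0.01 -0.19]
 [-0.71 -0.03]
 [-0.02 -1.02]]
554.9780647640996
cA [673.00074949 -38.09707271] jig 26.57898548890543 -116.16015413433341
cB [650.14231017 -97.15406153] jig -36.63901130274793 -112.45595949335558
next [445.97128106 115.53711146] jig 103.42948951061896 146.9744922177975
purple [720.72447787  60.4693228 ] jig 135.0174537106701 -131.45679378686606
```

The fit agrees to about 1 px: jig at (554, −28), yaw 1.26, leaf 1.96 rad, latch 0.70 rad. The pushing pose has tool x = jig −x, tool y = jig y and tool z down, with the fingers shut. First I'll turn, lift and close the fingers.

>>> carry_out(deltas="0 0 0 -0.012 0 0 -0.119;0 0 0 -0.012 0 0 -0.119;0 0 0 -0.012 0 0 -0.119;0 0 0 -0.012 0 0 -0.119;0 0 0 -0.012 0 0 -0.119;0 0 0 -0.012 0 0 -0.119;0 0 0 -0.012 0 0 -0.119;0 0 0 -0.012 0 0 -0.119")

```text
t: 1.1
tcp_pos: [204.4, -643.0, 327.1]
eef_rot: [3.141, 0.001, -1.878]
contact_force: [-0.3, 1.2, 0.1]
grip_width: -0.001
grip_force: 0.0
```

```bash
cat >> cal.py <<'E'
def tool(q,s):
    p=np.array(s['tcp_pos'],float); c,sn=np.cos(q[2]),np.sin(q[2]); d=p[:2]-q[:2]
    return np.array([c*d[0]+sn*d[1],-sn*d[0]+c*d[1],p[2]])
E
python3 - <<'E'
from cal import *; from bench import get_state
q=np.load("q.npy"); s=get_state(); j=tool(q,s); T=np.array([165,0,300])
print(s['t'],j.round(1),s['eef_rot'].round(4),s['grip_width'],"tool delta",((T-j)*[-1,1,-1]).round(1))
E
```

```text
1.1 [-692.7  145.   327.1] [ 3.1409e+00  8.0000e-04 -1.8779e+00] -0.0006363511133355192 tool delta [-857.7 -145.    27.1]
```

>>> carry_out(deltas="0 -0.0475 -0.008 0.0015 0 0 0;0 -0.0475 -0.008 0.0015 0 0 0;0 -0.0475 -0.008 0.0015 0 0 0;0 -0.0475 -0.008 0.0015 0 0 0;0 -0.0475 -0.008 0.0015 0 0 0;0 -0.0475 -0.008 0.0015 0 0 0;0 -0.0475 -0.008 0.0015 0 0 0;0 -0.0475 -0.008 0.0015 0 0 0;0 -0.0475 -0.008 0.0015 0 0 0;0 -0.0475 -0.008 0.0015 0 0 0;0 -0.0475 -0.008 0.0015 0 0 0;0 -0.0475 -0.008 0.0015 0 0 0;0 -0.0475 -0.008 0.0015 0 0 0;0 -0.0475 -0.008 0.0015 0 0 0;0 -0.0475 -0.008 0.0015 0 0 0;0 -0.0475 -0.008 0.0015 0 0 0;0 -0.0475 -0.008 0.0015 0 0 0;0 -0.0475 -0.008 0.0015 0 0 0")

```text
t: 3.35
tcp_pos: [603.6, 128.1, 299.9]
eef_rot: [3.141, -0.0, -1.882]
contact_force: [0.0, -1.4, 0.1]
grip_width: -0.002
grip_force: 0.0
```

```bash
python3 - <<'E'
from cal import *; from bench import get_state
import cv2
q=np.load("q.npy"); s=get_state(); j=tool(q,s)
print(s['t'],j.round(1),s['eef_rot'].round(4),s['joint_positions'].round(2))
cv2.imwrite("pics/w1.png",vision.camera("wrist")[:,:,::-1])
E
```

```text
3.35 [163.6   0.8 299.9] [ 3.1411e+00 -4.0000e-04 -1.8817e+00] [ 0.53  0.23 -0.01 -0.   -1.33 -0.84]
```

View pics/w1.png

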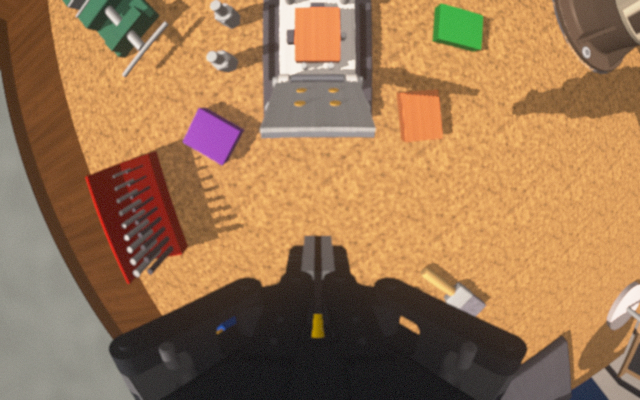

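The wrist view shows the leaf's free edge at (262–376, 132), centred on the fingertips at (318,237), with clear bench below them. I'll go down behind the leaf and start pushing.

>>> carry_out(deltas="0 0 -0.0001 0.027 0 0 0;0 0 -0.0001 0.027 0 0 0;0 0 -0.0001 0.027 0 0 0;0 0 -0.0001 0.027 0 0 0;0 0 -0.0001 0.027 0 0 0;0 0.008 0 0 0 0 0;0 0.008 0 0 0 0 0;0 0.008 0 0 0 0 0;0 0.008 0 0 0 0 0;0 0.006 0 0 0 0 0;0 0.006 0 0 0 0 0;0 0.006 0 0 0 0 0;0 0.006 0 0 0 0 0")

```text
t: 5.03
tcp_pos: [587.0, 73.2, 165.8]
eef_rot: [-3.14, 0.001, -1.881]
contact_force: [1.1, 3.8, 3.3]
grip_width: 0.004
grip_force: 2.0
```

```bash
cat > st.py <<'E'
from cal import *; from bench import get_state
q=np.load("q.npy"); s=get_state(); print(s['t'],tool(q,s).round(1),"Fjig",(R.from_euler('z',-q[2]).apply(s['contact_force'])).round(1),s['eef_rot'].round(3))
E
python3 st.py
```

```text
5.025 [106.3  -0.2 165.8] Fjig [4.  0.1 3.3] [-3.140e+00  1.000e-03 -1.881e+00]
```

```bash
python3 - <<'E'
import numpy as np
t=np.linspace(np.pi/2,0,21); r=np.interp(t,[1.0,np.pi/2],[112,100])
P=np.c_[73-r*np.cos(t)+5*np.sin(t),66+r*np.sin(t)+5*np.cos(t)]
D=np.diff(P,axis=0)
for a,b,c in zip(t[1:],P[1:],D): print(a.round(2),b.round(1),"tool x,z mm",(-c).round(1))
E
```

```text
1.49 [ 70.  167.7] tool x,z mm [ 8.  -1.7]
1.41 [ 61.8 168.8] tool x,z mm [ 8.2 -1.1]
1.34 [ 53.4 169.2] tool x,z mm [ 8.4 -0.4]
1.26 [ 44.8 168.9] tool x,z mm [8.5 0.3]
1.18 [ 36.2 167.9] tool x,z mm [8.6 1. ]
1.1 [ 27.6 166.2] tool x,z mm [8.6 1.7]
1.02 [ 19.  163.7] tool x,z mm [8.6 2.5]
0.94 [ 11.2 159.5] tool x,z mm [7.8 4.2]
0.86 [  4.1 154.4] tool x,z mm [7.1 5.1]
0.79 [ -2.7 148.7] tool x,z mm [6.7 5.7]
0.71 [ -8.9 142.5] tool x,z mm [6.3 6.2]
0.63 [-14.7 135.9] tool x,z mm [5.8 6.7]
0.55 [-19.9 128.8] tool x,z mm [5.2 7.1]
0.47 [-24.5 121.3] tool x,z mm [4.6 7.5]
0.39 [-28.6 113.5] tool x,z mm [4.  7.8]
0.31 [-32.  105.4] tool x,z mm [3.4 8.1]
0.24 [-34.7  97. ] tool x,z mm [2.8 8.4]
0.16 [-36.8  88.5] tool x,z mm [2.1 8.5]
0.08 [-38.3  79.8] tool x,z mm [1.4 8.7]
0.0 [-39.  71.] tool x,z mm [0.7 8.8]
```

>>> carry_out(deltas="0 0.006 0 0 0 0 0;0 0.006 0 0 0 0 0;0 0.006 0 0 0 0 0;0 0.006 0 0 0 0 0;0 0.005 0 0 0 0 0")

```text
t: 5.65
tcp_pos: [577.4, 45.2, 165.2]
eef_rot: [3.141, -0.0, -1.882]
contact_force: [0.6, 4.1, 2.7]
grip_width: -0.001
grip_force: 1.8
```

>>> carry_out(deltas="0 0.008 0 -0.002 0 0 0;0 0.008 0 -0.001 0 0 0;0 0.0085 0 -0.0005 0 0 0;0 0.0085 0 0 0 0 0;0 0.0085 0 0.001 0 0 0;0 0.0085 0 0.002 0 0 0;0 0.0085 0 0.0025 0 0 0;0 0.008 0 0.004 0 0 0;0 0.007 0 0.005 0 0 0;0 0.007 0 0.0055 0 0 0")

```text
t: 6.9
tcp_pos: [553.0, -31.6, 148.5]
eef_rot: [-3.141, -0.0, -1.882]
contact_force: [2.0, 1.7, 0.4]
grip_width: -0.002
grip_force: 1.1
```

```bash
python3 st.py; python3 - <<'E'
import cv2; from bench import vision
a=vision.camera("scene")[120:280,230:400,::-1]; cv2.imwrite("pics/s2.png",cv2.resize(a,None,fx=3.5,fy=3.5,interpolation=cv2.INTER_CUBIC))
E
```

```text
6.9 [-3.900e+00  1.000e-01  1.485e+02] Fjig [ 2.3 -1.4  0.4] [-3.141 -0.    -1.882]
```

View pics/s2.png

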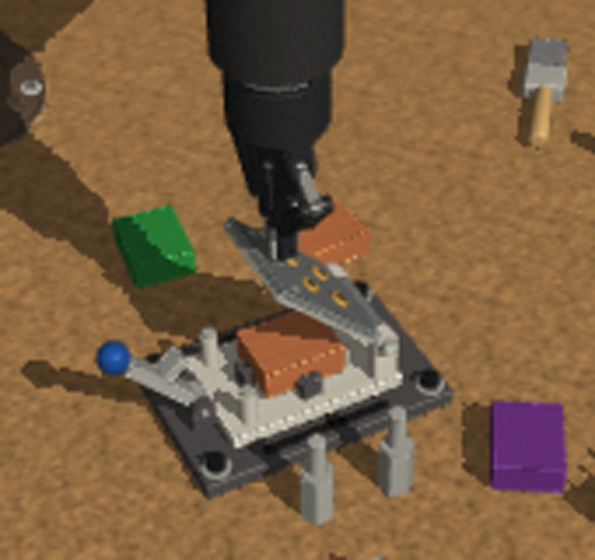

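The leaf is about half-way over, with the fingertips at (283,255) on its outer face, beyond the bushings. I'll follow the arc down.

>>> carry_out(deltas="0 0.006 0 0.006 0 0 0;0 0.006 0 0.0065 0 0 0;0 0.005 0 0.007 0 0 0;0 0.0045 0 0.0075 0 0 0;0 0.004 0 0.008 0 0 0;0 0.0035 0 0.008 0 0 0;0 0.003 0 0.008 0 0 0;0 0.002 0 0.008 0 0 0;0 0.001 0 0.006 0 0 0;0 0.0005 0 0.005 0 0 0")

```text
t: 8.2
tcp_pos: [542.0, -65.0, 78.4]
eef_rot: [3.141, -0.0, -1.882]
contact_force: [0.9, -1.1, 2.1]
grip_width: 0.003
grip_force: 0.9
```

```bash
python3 st.py
```

```text
8.2 [-39.1   0.3  78.4] Fjig [-0.8 -1.2  2.1] [ 3.141 -0.    -1.882]
```

>>> carry_out(deltas="0 0 0 0.003 0 0 0;0 0 0 0.003 0 0 0;0 0 0 0.001 0 0 0;0 0 0 0.001 0 0 0;0 0 0 0 0 0 0")

```text
t: 8.82
tcp_pos: [542.0, -64.9, 71.1]
eef_rot: [3.141, -0.0, -1.882]
contact_force: [-1.8, -0.8, 4.3]
grip_width: -0.0
grip_force: 2.3
```

>>> carry_out(deltas="0 0 0 0.0005 0 0 0;0 0 0 0.0005 0 0 0;0 0 0 0 0 0 0;0 0 0 0 0 0 0")

```text
t: 9.32
tcp_pos: [542.0, -64.9, 71.0]
eef_rot: [-3.141, -0.0, -1.881]
contact_force: [-5.8, 0.6, 13.9]
grip_width: 0.002
grip_force: 6.9
```

The force climbs 10 N with almost no travel at z = 71 mm, so the leaf is on its stop and shut. I'll lift and go round to the outside of the latch.

>>> carry_out(deltas="0 0 0 -0.005 0 0 0;0 0 0 -0.025 0 0 0;0 0 0 -0.035 0 0 0;0 0 0 -0.036 0 0 0;0 0.031 0 0 0 0 0;0 0.031 0 0 0 0 0;0 0.031 0 0 0 0 0;0 0.031 0 0 0 0 0;0 0.031 0 0 0 0 0;0 0 0 0.01 0 0 0;0 0 0 0 0 0 0")

```text
t: 10.7
tcp_pos: [494.2, -212.1, 159.8]
eef_rot: [3.14, 0.0, -1.883]
contact_force: [0.3, -0.5, 0.1]
grip_width: 0.003
grip_force: 0.0
```

```bash
python3 st.py; python3 - <<'E'
import cv2,numpy as np; from bench import vision
w=vision.camera("wrist")[:,:,::-1]; a=vision.camera("scene")[150:280,230:390,::-1]
a=cv2.resize(a,None,fx=3,fy=3,interpolation=cv2.INTER_CUBIC); w=w[:, 160:480]
cv2.imwrite("pics/s3.png",np.hstack([w,np.pad(a,((0,10),(0,0),(0,0)))]) if 0 else np.hstack([w[:390],a]))
E
```

```text
10.7 [-193.8    0.9  159.8] Fjig [-0.4 -0.4  0.1] [ 3.14   0.    -1.883]
```

View pics/s3.png

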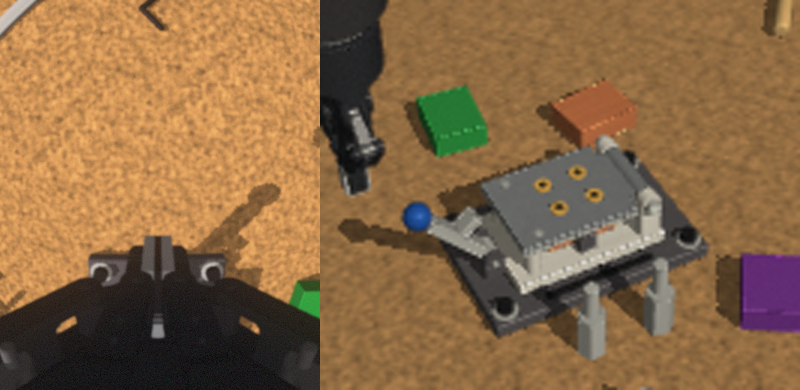

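The right-hand view shows the leaf flat and shut, with the knob at (418,216) and the fingers outside and above it at (355,180). I'll go down and push the knob in.

>>> carry_out(deltas="0 0 0 0.02 0 0 0;0 0 -0.0005 0.02 0 0 0;0 0 0 0.018 0 0 0;0 -0.007 0 0 0 0 0;0 -0.007 0 0 0 0 0;0 -0.007 0 0 0 0 0;0 -0.005 0 0 0 0 0;0 -0.005 0 0 0 0 0;0 -0.005 0 0 0 0 0;0 -0.005 0 0 0 0 0")

```text
t: 12.05
tcp_pos: [507.9, -173.5, 103.3]
eef_rot: [-3.141, -0.0, -1.882]
contact_force: [-0.8, -2.9, 2.3]
grip_width: -0.003
grip_force: 1.6
```

```bash
python3 st.py
```

```text
12.05 [-152.8   -0.4  103.3] Fjig [-3.  -0.1  2.3] [-3.141 -0.    -1.882]
```

>>> carry_out(deltas="0 -0.005 0 0 0 0 0;0 -0.005 0 0 0 0 0;0 -0.005 0 0 0 0 0;0 -0.005 0 0 0 0 0;0 -0.005 0 0 0 0 0;0 -0.005 0 0 0 0 0;0 -0.004 0 0 0 0 0;0 -0.003 0 0 0 0 0;0 0 0 0 0 0 0")

```text
t: 13.18
tcp_pos: [519.2, -138.0, 102.7]
eef_rot: [-3.142, 0.0, -1.882]
contact_force: [-0.1, 0.3, 0.3]
grip_width: -0.002
grip_force: 0.0
```

```bash
python3 st.py
```

```text
13.175 [-115.6   -0.3  102.7] Fjig [0.2 0.2 0.3] [-3.142  0.    -1.882]
```

>>> carry_out(deltas="0 -0.002 0 0 0 0 0;0 -0.002 0 0 0 0 0;0 -0.001 0 0 0 0 0")

```text
t: 13.55
tcp_pos: [520.6, -133.5, 102.8]
eef_rot: [3.142, -0.0, -1.882]
contact_force: [-0.3, -0.9, 2.0]
grip_width: 0.001
grip_force: 0.7
```

```bash
python3 st.py; python3 - <<'E'
import cv2,numpy as np; from bench import vision
a=vision.camera("scene")[150:280,230:390,::-1]
cv2.imwrite("pics/s4.png",cv2.resize(a,None,fx=4.5,fy=4.5,interpolation=cv2.INTER_CUBIC))
E
```

```text
13.55 [-110.9   -0.2  102.8] Fjig [-1.   0.1  2. ] [ 3.142 -0.    -1.882]
```

View pics/s4.png

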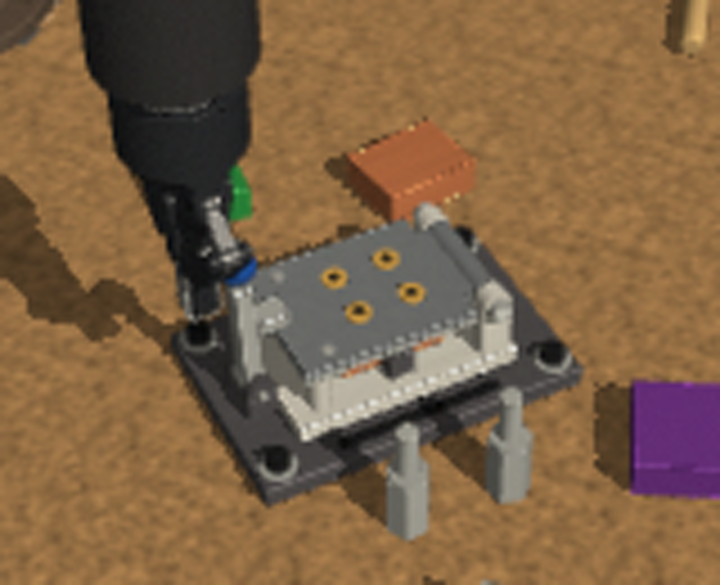

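The latch is nearly upright, knob at (242,268) and hook over the leaf edge at (270,315). I'll press on gently until its stop shows in the force.

>>> carry_out(deltas="0 -0.001 0 0 0 0 0;0 -0.001 0 0 0 0 0;0 0 0 0 0 0 0")

```text
t: 13.98
tcp_pos: [521.3, -131.6, 102.8]
eef_rot: [-3.142, 0.0, -1.882]
contact_force: [0.5, -1.4, 0.4]
grip_width: 0.003
grip_force: 0.4
```

```bash
python3 st.py
```

```text
13.975 [-108.8   -0.3  102.8] Fjig [-1.1 -0.9  0.4] [-3.142  0.    -1.882]
```

>>> carry_out(deltas="0 -0.0015 0 0 0 0 0;0 -0.0015 0 0 0 0 0;0 0 0 0 0 0 0")

```text
t: 14.35
tcp_pos: [521.7, -129.9, 102.9]
eef_rot: [3.141, -0.002, -1.882]
contact_force: [-0.4, -8.9, 0.8]
grip_width: 0.003
grip_force: 4.3
```

```bash
python3 st.py
```

```text
14.35 [-1.071e+02 -1.000e-01  1.029e+02] Fjig [-8.6 -2.3  0.8] [ 3.141e+00 -2.000e-03 -1.882e+00]
```

>>> carry_out(deltas="0 -0.001 0 0 0 0 0;0 0 0 0 0 0 0;0 0 0 0 0 0 0")

```text
t: 14.72
tcp_pos: [521.7, -129.7, 102.9]
eef_rot: [3.141, -0.003, -1.882]
contact_force: [-1.3, -13.2, 2.0]
grip_width: 0.004
grip_force: 6.4
```

```bash
python3 st.py
```

```text
14.725 [-1.069e+02 -1.000e-01  1.029e+02] Fjig [-12.9  -2.8   2. ] [ 3.141e+00 -3.000e-03 -1.882e+00]
```

The force rises steeply with no further travel, so the latch is at its stop. Next I'll back off, clear and check.

>>> carry_out(deltas="0 0.003 0 0 0 0 0;0 0.01 0 0 0 0 0;0 0.03 0 0 0 0 0;0 0.04 0 0 0 0 0;0 0.04 0 -0.03 0 0 0;0 0.02 0 -0.05 0 0 0;0 0 0 -0.04 0 0 0;0 0 0 0 0 0 0")

```text
t: 15.72
tcp_pos: [480.3, -265.0, 226.3]
eef_rot: [-3.135, 0.001, -1.882]
contact_force: [-0.2, -0.1, -1.0]
grip_width: -0.003
grip_force: 0.0
```

```bash
python3 st.py; python3 - <<'E'
import cv2,numpy as np; from bench import vision; from cal import *
q=np.load("q.npy")
i=vision.camera("scene")[:,:,::-1]
for a in (0,.08,.2): print(a,((proj("scene",world(q,knob(a)))[0]-[230,150])*4.5).round(0))
h=cv2.inRange(cv2.cvtColor(i,cv2.COLOR_BGR2HSV),(105,120,60),(125,255,255))[150:280,230:390]; y,x=np.nonzero(h); print("knob seen",x.mean()*4.5,y.mean()*4.5,len(x))
cv2.imwrite("pics/s5.png",cv2.resize(i[150:280,230:390],None,fx=4.5,fy=4.5,interpolation=cv2.INTER_CUBIC))
E
```

```text
15.725 [-248.3   -2.   226.3] Fjig [-0.2  0.2 -1. ] [-3.135e+00  1.000e-03 -1.882e+00]
0 [238. 261.]
0.08 [226. 265.]
0.2 [208. 274.]
knob seen 238.36764705882354 260.7352941176471 68
```

View pics/s5.png

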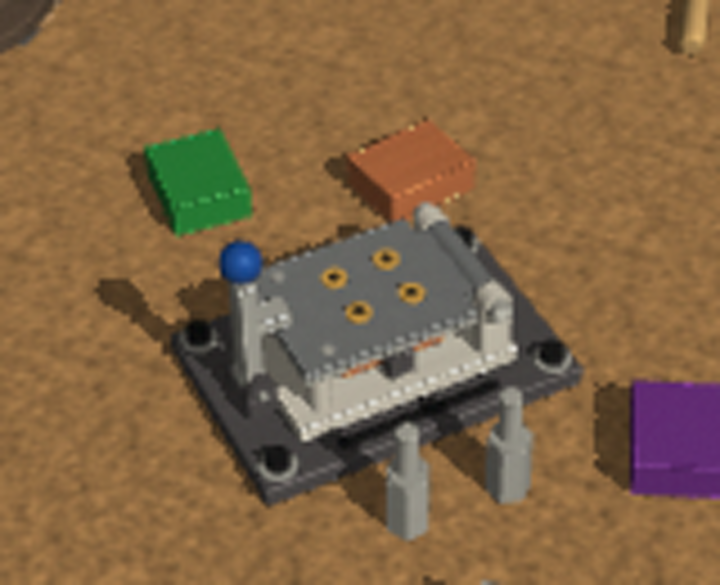

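The knob is seen at (238,261), exactly where an upright latch (0 rad) would project. The leaf is flat, the hook is over its edge and the fingers are clear.

```bash
python3 -c "
from bench import ticket; print(ticket.close_job())"
```

```text
the job is handed in; nothing more can be done
None
```

The leaf is shut over the blank, the latch stands upright with its hook over the leaf's edge, the fingers are clear, and the job was handed in at about 16 s; the hand-in gave no verdict.

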